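Shut down and open the ultrasonic cleaner

ROBOT

A 6-joint arm with a two-finger parallel gripper is mounted at the origin on the work surface. World frame = base frame: x ahead of the robot, y to its left, z up, the work surface at z = 0. Lengths are in mm, angles in degrees, forces in N, time in s.
With the tool pointing down it reaches from about 300 to 850 mm from the base axis. Payload 4.2 kg.
Tool frame: the origin (TCP) lies midway between the tips of the shut fingers; the grasp point (between the pads) lies 19 mm behind it; z points along the fingers, y is the line along which they close (so a half turn about z gives the same grasp; the last joint's range is limited). The gripper opens to 91 mm and grips with 3 to 60 N. Pads are 32 mm wide; open, the fingers measure 118 mm over their backs; the gripper's body (76 mm by 178 mm) begins 60 mm behind the grasp point.
Start: joints at [-1.146, 18.312, 89.639, -0, 72.044, -1.146], TCP at [575.016, 0, 213.976] pointing down, gripper open.
Joint ranges: [-177.97, 177.97], [-48.28, 115.42], [12.27, 149.76], [-77.06, 257.06], [2.81, 150.46], [-146.56, 146.56]. Speed limits (degrees/s): [147.25, 147.25, 180, 180, 180, 180].

INTERFACE

Orientations are given as [roll, pitch, yaw] about the fixed x, y, z axes, in that order (R = Rz(yaw) Ry(pitch) Rx(roll)).
In Python, from workcell import env gives the robot as it stands.
- The arm moves only by the shell command python3 -m jog 'ROWS' [FORCE]. ROWS is a JSON object of lists of equal length, an entry for each row: "jaw": the finger opening in mm, from 0 to 91.2; "slide": the shift along the tool's x, y, z in units of 30 mm (1.0 is 30 mm), a list of three; "spin": the turn about the tool's z in units of 8 degrees (1.0 is 8 degrees). In form: {"jaw": [jaw, ...], "slide": [[dx, dy, dz], ...], "spin": [spin, ...]}. A call has 1 to 10 rows; each row shifts and turns the commanded pose from where the row before left it, along the tool's axes as they then stand; what a row does not reach is not made up. A row lasts 1/10 s, in which the tool goes at most 50 mm and 8.59 degrees, less where a joint would pass 70% of its speed; a pose out of reach is approached as far as the arm can. A call is refused whole if a number of a shift passes 1 or a number of a turn 1, either way. A call with a gripper value outside its range is refused whole. The fingers move at their own pace and stop on an object; FORCE is the grip in N (left out, the last holds). Time passes only in rows, so rows that do not move let the fingers close. It gives the time, the measured TCP pose, the force, the opening and the grip force at its end, in the units of the state.
- env.state(): the state, without advancing time (a new reading comes with each control period).
- env.grab_frame(name): name is "scene" or "side" or "wrist"; returns the picture (420x560x3 uint8, red, green, blue); there is no depth.
- env.camera_model(name): a dict with "fx", "fy", "cx", "cy" (pixels), "camera_from_world" (4x4, takes a point from world to camera coordinates). Camera axes: x right, y up, looking along -z (the intrinsics and any distortion apply to the point x, -y, -z); pixel columns grow to the right and rows downward; lengths in mm; the calibration is good to about 2 mm. A picture is of the moment at which its call begins: read the wrist's pose just before it. camera_model takes no time and is no camera call; for the wrist camera it gives the pose at the moment of the call.
- env.job_done(): hands the job in; it is judged then, once.
The state is a dict: "time_s": time; "qpos": joint angles; "qvel": joint speeds; "effort": joint torques, N m; "ee_pos": TCP position; "ee_rot": TCP orientation; "force": force on the tool from outside, world axes, zero at the start; "torque": the same for the moment, N m; "gripper_width": finger opening in mm; "gripper_force": force on a finger pad.
Only numpy, scipy, OpenCV 4.12 (cv2) and the standard library are available. Lean on these libraries where they do the work, as an engineer would, in place of code of your own. Each camera call takes 0.05 s, during which the arm holds its last target. There are 200 camera calls.

TASK

Shut down the ultrasonic cleaner and open it: first slide its power slider all the way to off, then take the loose steel lid off the tank by its knob and lay it down gently, flat and knob up, on the teal work mat in the space between the things there. Do not hit the fume-extraction arm that overhangs the tank, and leave everything else where it is.

Things in the scene. Friction and masses are not known exactly. Their poses are not given: they have to be found in the camera images.
- cleaner: white table-top ultrasonic cleaner, fixed, left or right on the bench: box 170 (x) x 200 (y) x 150 mm high with a 120 x 150 mm tank mouth in its top, and a sloping console in front of it, to x -185 mm. Origin at bench level under the centre of the tank; z up, the console faces its -x, y to the left seen from the console side
- panel_mid (a point): middle of the console's flat grey panel, which slopes at 30 deg, from 142 mm high at its upper edge to 84 mm at its lower; 115 mm along the slope, 200 mm wide. x up the slope, y as the cleaner's, z the outward normal
- tank_mouth (a point): centre of the tank's mouth, level with the stainless rim, 150 mm above the bench; axes as the cleaner's
- power (a joint): power slider on the sloping panel, value in m: 0 = off, at the left end of its slot (the cleaner's +y side), up to 0.07 = full power at the right end. It stays where it is left; about 2 N moves it. Its slot runs along the cleaner's y axis, 22 mm down-slope of the panel's middle
- slider_cap (a point): centre of the top face of the slider's black cap, which is 14 mm along the slot (y), 28 mm up and down the slope, and stands 25 mm out of the panel. z is the panel's outward normal (30 deg from vertical, leaning to the cleaner's -x), y runs towards off, x up the slope
- lid: loose stainless lid, about 0.3 kg: a flat plate 134 (x) x 164 (y) x 4 mm, with an inner flange 8 mm deep (114 x 144 mm outside) that hangs in the tank mouth with 3 mm play. Origin at the centre of the flange's lower edge, so the plate lies 8 to 12 mm above it; z up through the knob
- lid_knob (a point): the point to hold the lid's black knob, on the knob's axis 38 mm above the lid's origin; the knob's head is a 34 mm cylinder reaching from 16 mm below this point to 8 mm above it, on an 18 mm stem; the plate's top is 26 mm below this point
- hood: fume-extraction arm, fixed, that overhangs the half of the lid on its +x side: a round white hood, then a 40 mm pipe, topping out at 335 mm height, that leads along its +x to an upright post 205 mm out with a 68 mm foot. Origin at bench level near the centre of the tank; z up; its +x points roughly along the cleaner's +y
- hood_mouth (a point): centre of the hood's flat underside, a disc of 85 mm radius, 245 mm above the bench, 100 mm along the arm's +x. Seen from above its edge comes within about 10 to 20 mm of the knob's axis
- mat: teal silicone work mat, fixed, 340 (x) x 360 (y) mm, 3 mm thick; origin at its centre at bench level, z up
- phone: dark phone, 150 (x) x 72 (y) x 9 mm, lying on the mat near one side; origin at the centre of its underside
- tape: roll of amber tape lying flat on the mat, 56 mm diameter, 20 mm high; origin at the centre of its underside
- dropper: small blue dropper bottle with a thin white nozzle, standing on the mat near the edge that faces the robot, 36 mm diameter, 104 mm high (body 70 mm high); origin at the centre of its underside
- jar: white jar with a green cap standing beside the cleaner, 41 mm diameter, 66 mm high; origin at the centre of its underside
- bottle: white bottle with a red cap standing behind the cleaner, 48 mm diameter, 105 mm high; origin at the centre of its underside
- tub: small grey open tub in front of the cleaner's console, 60 mm diameter, 34 mm high; origin at the centre of its underside
- screwdriver: screwdriver with an orange handle, 130 mm long, up to 26 mm thick, lying along y near the mat's far edge; origin under its middle, handle to its -x
Not all that is in view belongs to the job. What is meant by the lid is not green, and is the larger of those in its own colour.

How it is judged (in metres and radians):
On the way, in this order (a step that is already met when the one before it is completed fails the run):
1. the power slider is at off (within 4 mm of the end) while the lid still sits on the tank (value of joint power below 0.004 m and distance of lid from where it was at the start of the episode below 0.012 m), for 0.2 s.
2. the lid, held by its knob, is lifted clear of the tank (z of lid in the frame of tank_mouth above 0.006 m and distance between the grasp point and lid_knob below 0.035 m and contact force between the fingers and lid above 1 N), for 0.1 s.
At the end, for the whole second after the job is handed in: The power slider is within 5 mm of its off end; the lid rests flat (within 3 deg) and knob up on the mat, its centre at least 60 mm in from the mat's edges, still and released (value of joint power below 0.005 m and contact force between lid and mat above 0.5 N and angle between lid's own z axis and vertical below 0.05 rad and x of lid in the frame of mat between -0.11 and 0.11 m and y of lid in the frame of mat between -0.12 and 0.12 m and z of lid in the frame of mat below 0.008 m and linear speed of lid below 0.02 m/s); the robot touches nothing.
It fails at once if the lid is dropped or slapped onto the mat (faster than 0.5 m/s within 30 mm of it) (z of lid in the frame of mat below 0.033 m and linear speed of lid above 0.5 m/s).
It fails at once if the fume-extraction arm is hit (over 10 N) (contact force between hood and anything else above 10 N).
It fails at once if one of the bystanders is shifted by more than 20 mm or knocked over (distance of any of phone, tape, dropper, jar, bottle, tub, screwdriver from where it was at the start of the episode above 0.02 m or angle between any of phone, tape, dropper, jar, bottle, tub's own z axis and vertical above 0.5 rad).
It also fails if it takes over 72 s, if anything falls off the work surface, if the arm or the gripper's body presses on something with over 40 N, if the wrist force passes 120 N, or if a joint passes its speed limit or range.

## Working session

There is one attempt and no reset: what is moved stays moved. The work goes in short steps, Python scripts to look and compute and a shell command to move; the robot and the scene stay as the last step left them, time stands still between calls to the robot, and variables do not carry over. Pictures are saved under pics/ and viewed, at most 10 in all, crops included, and the job is handed in when it is done.

```bash
ls; mkdir -p pics
python3 - <<'E'
from workcell import env
import cv2, numpy as np
for n in ("scene","side"):
    cv2.imwrite(f"pics/{n}0.png",cv2.cvtColor(env.grab_frame(n),cv2.COLOR_RGB2BGR))
    m=env.camera_model(n); M=np.array(m["camera_from_world"]); print(n,{k:v for k,v in m.items() if k!="camera_from_world"}); print(-M[:3,:3].T@M[:3,3], -M[2,:3])
E
```

```text
pics
scene {'fx': 443.90395786539926, 'fy': 443.90395786539926, 'cx': 280.7231217054918, 'cy': 210.73821220031056}
[1325.06874182 -713.40809729 1033.73787879] [-0.56548426  0.51177551 -0.6467715 ]
side {'fx': 507.71054885060136, 'fy': 507.71054885060136, 'cx': 273.6335917080567, 'cy': 210.3974946189086}
[ 838.53863585  914.25211406 1227.77791777] [-0.1947723  -0.64627476 -0.73782971]
```

View pics/scene0.png

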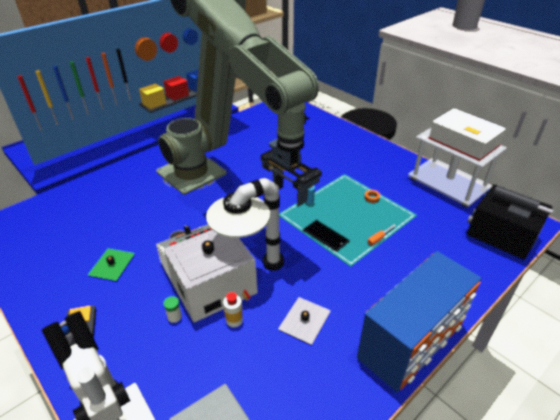

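View pics/side0.png

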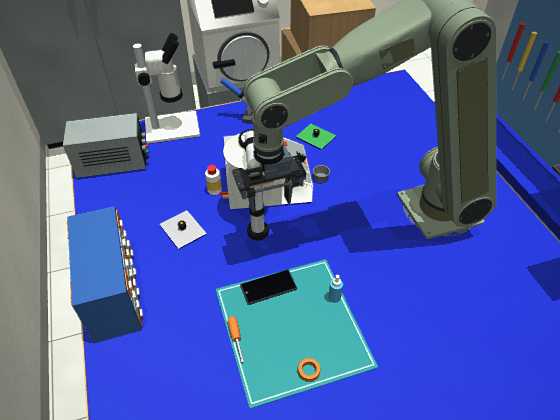

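The scene view shows three knobbed lids: steel on the cleaner (208,246), a green one (111,260) and a small grey one on the bench (305,316). I choose the one at (208,246): it isn't green and is the larger of the grey ones. In the side view the arm hides the cleaner. The mat, at (300,335), is clear, with phone (268,287), dropper (336,290), tape (309,369) and screwdriver (236,338).

```bash
cat > h.py <<'E'
from workcell import env
import cv2, numpy as np
from scipy.spatial.transform import Rotation as R
def ray(m,u,v):
    M=np.array(m["camera_from_world"]); d=np.array([(u-m["cx"])/m["fx"],-(v-m["cy"])/m["fy"],-1.])
    return -M[:3,:3].T@M[:3,3], M[:3,:3].T@d
def onz(m,p,z):
    o,d=ray(m,*p); return o+d*(z-o[2])/d[2]
def proj(m,P):
    M=np.array(m["camera_from_world"]); c=M[:3,:3]@np.asarray(P,float)+M[:3,3]
    return np.array([m["cx"]+m["fx"]*c[0]/-c[2], m["cy"]-m["fy"]*c[1]/-c[2]])
def grab(n,f=None):
    m=env.camera_model(n); im=cv2.cvtColor(env.grab_frame(n),cv2.COLOR_RGB2BGR)
    if f: cv2.imwrite("pics/"+f,im)
    return m,im
def blobs(im,lo,hi,amin=30):
    k=cv2.inRange(cv2.cvtColor(im,cv2.COLOR_BGR2HSV),np.array(lo),np.array(hi))
    c,_=cv2.findContours(k,cv2.RETR_EXTERNAL,cv2.CHAIN_APPROX_NONE)
    return sorted([x for x in c if cv2.contourArea(x)>=amin],key=cv2.contourArea,reverse=True)
def cen(c):
    M=cv2.moments(c); return np.array([M["m10"],M["m01"]])/M["m00"]
def rect(m,c,z):
    w=np.array([onz(m,p[0],z)[:2] for p in c],np.float32); return cv2.minAreaRect(w)
E
python3 - <<'E'
from h import *
np.set_printoptions(precision=1,suppress=True)
m=env.camera_model("side"); im=cv2.imread("pics/side0.png")
c=blobs(im,(80,60,60),(97,255,255),500)[0]; print("mat",rect(m,c,3))
for c in blobs(im[220:],(0,0,0),(180,120,50),200)[:4]:
    c=c+[[0,220]]; print("dark",cen(c),rect(m,c,11))
for c in blobs(im[220:],(5,150,120),(22,255,255),30)[:4]:
    c=c+[[0,220]]; print("orange",cen(c),rect(m,c,12))
print("dropper base",onz(m,(336,298),3))
s=env.camera_model("scene"); im=cv2.imread("pics/scene0.png")
for c in blobs(im,(0,0,0),(180,160,60),20):
    p=cen(c)
    if 195<p[0]<220 and 230<p[1]<260: print("knob",p,cv2.boundingRect(c),onz(s,p,176))
for p in [(158,243),(190,317),(256,291)]: print(p,onz(s,p,150),onz(s,p,0))
print("foot",onz(s,(274,264),0)); print("jar",onz(s,(174,318),0),"bottle",onz(s,(233,322),0))
E
```

```text
mat ((589.9495239257812, 259.2280578613281), (351.75390625, 359.75531005859375), 0.20352701842784882)
dark [268.2 286.1] ((619.8564453125, 123.7703857421875), (143.91148376464844, 71.76326751708984), 2.6150875091552734)
orange [308.7 368.3] ((595.8822021484375, 390.8628234863281), (53.33161544799805, 53.432186126708984), 72.17809295654297)
orange [233.6 327.9] ((747.9085693359375, 223.15975952148438), (70.3244857788086, 24.02374267578125), 88.29039001464844)
dropper base [448.7 215.3   3. ]
knob [208.4 248.4] (203, 242, 11, 13) [ 558.5 -285.9  176. ]
(158, 243) [ 420.  -365.6  150. ] [ 266.4 -306.5    0. ]
(190, 317) [ 695.7 -440.6  150. ] [ 588.9 -394.2    0. ]
(256, 291) [ 742.3 -272.6  150. ] [ 643.3 -197.8    0. ]
foot [598.6 -86.2   0. ]
jar [ 561.3 -429.2    0. ] bottle [ 684.2 -315.6    0. ]
```

Run:
```python
import cv2
im=cv2.imread("pics/scene0.png")[170:350,100:340]
cv2.imwrite("pics/crop1.png",cv2.resize(im,None,fx=3.2,fy=3.2,interpolation=cv2.INTER_CUBIC))
```

```text
(no output)
```

View pics/crop1.png

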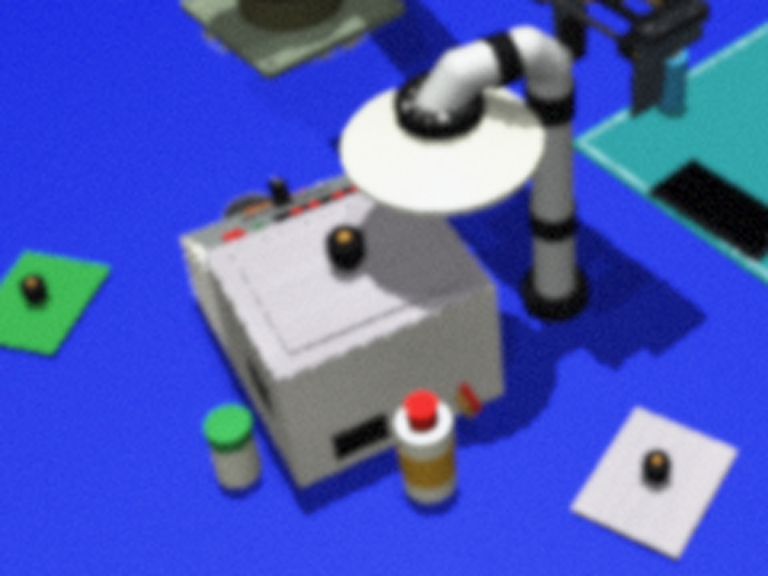

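The crop shows the steel lid with its black knob on the tank at crop (345,248), the hood disc beside it, and the slider cap at crop (278,190). Next I work out the cleaner's yaw.

Run:
```python
from h import *
np.set_printoptions(precision=1,suppress=True)
s=env.camera_model("scene"); C=lambda x,y:(100+x/3.2,170+y/3.2)
P={k:onz(s,C(*p),z) for k,p,z in [("backR",(283,378),150),("backL",(495,290),150),("frontR",(208,248),150),("lidBR",(291,355),154),("lidFR",(238,258),154),("slider",(278,186),124),("knobtop",(344,236),188)]}
for k,v in P.items(): print(k,v)
d=P["backL"]-P["backR"]; print(np.linalg.norm(d),np.degrees(np.arctan2(-d[0],d[1])))
st=env.state(); print(st["ee_pos"],st["ee_rot"],st["time_s"],R.from_euler("xyz",st["ee_rot"],degrees=True).as_matrix())
w=env.camera_model("wrist"); M=np.array(w["camera_from_world"]); print(w["fx"],-M[:3,:3].T@M[:3,3],-M[2,:3])
```

```text
backR [ 617.9 -393.7  150. ]
backL [ 659.1 -207.6  150. ]
frontR [ 449.3 -360.5  150. ]
lidBR [ 605.3 -377.   154. ]
lidFR [ 481.6 -349.4  154. ]
slider [ 396.4 -257.5  124. ]
knobtop [ 552.8 -283.3  188. ]
190.61889344637024 -12.49215003301637
[574.5  -0.  213.2] [-179.9   -0.    90. ] 0.1 [[ 0.  1. -0.]
 [ 1. -0.  0.]
 [ 0. -0. -1.]]
298.91691951243706 [574.6  66.8 383.3] [-0.  -0.2 -1. ]
```

```bash
python3 -m jog '{"jaw":[60,60,60,60,60,60,60],"slide":[[-0.4,-1,-0.3],[-0.4,-1,-0.3],[-0.4,-1,-0.3],[-0.4,-1,-0.3],[-0.4,-1,-0.3],[-0.4,-1,-0.2],[0,0,0]],"spin":[0,0,0,0,0,0,0]}' && python3 -m jog '{"jaw":[40,40,40,40,40,40,40,40,40,40],"slide":[[0,0,0],[0,0,0],[0,0,0],[0,0,0],[0,0,0],[0,0,0],[0,0,0],[0,0,0],[0,0,0],[0,0,0]],"spin":[-0.97,-0.97,-0.97,-0.97,-0.97,-0.97,-0.97,-0.97,-0.97,-0.97]}'
```

```text
time_s: 0.8
ee_pos: [392.1, -72.7, 265.7]
ee_rot: [180.0, 0.0, 89.9]
force: [0.8, 0.1, 0.2]
gripper_width: 59.9
gripper_force: 0.0
time_s: 1.8
ee_pos: [395.6, -71.7, 264.4]
ee_rot: [180.0, -0.0, 167.9]
force: [0.3, -0.5, 0.5]
gripper_width: 39.8
gripper_force: 0.0
```

```bash
python3 -m jog '{"jaw":[40,40,40,40,40,40,40,40],"slide":[[-0.2,-1,0],[-0.2,-1,0],[-0.2,-1,0],[-0.2,-1,0],[-0.2,-1,0],[-0.2,-1,0],[0,0,0],[0,0,0]],"spin":[0,0,0,0,0,0,0,0]}'
python3 - <<'E'
from h import *
grab("wrist","w1.png"); grab("side","side1.png"); grab("scene","scene1.png")
E
```

```text
time_s: 2.6
ee_pos: [391.7, -255.5, 264.2]
ee_rot: [179.9, -0.1, 167.5]
force: [0.7, -0.2, -0.0]
gripper_width: 39.7
gripper_force: 0.0
```

View pics/w1.png

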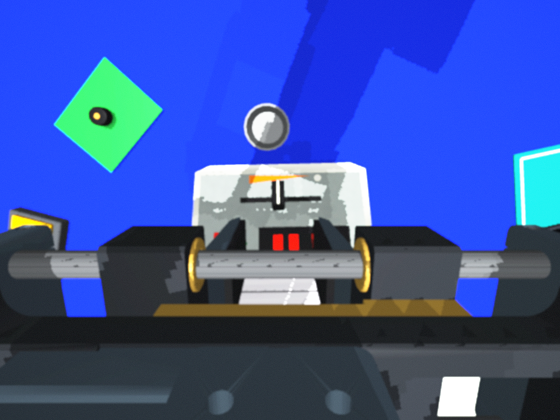

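View pics/side1.png

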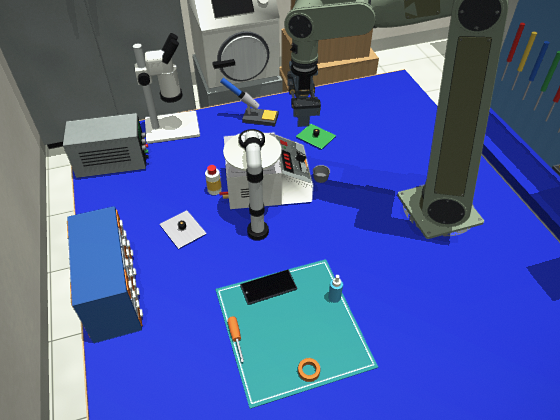

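The wrist view shows the slot from about (241,200) to (321,200), with the cap at (278,193). The off side (+y) is to the right. The side view is now free, with the hood at (250,145).

Run:
```python
from h import *
np.set_printoptions(precision=1,suppress=True)
m=env.camera_model("wrist"); st=env.state(); T=R.from_euler("xyz",st["ee_rot"],degrees=True).as_matrix()
tl=lambda P:T.T@(P-np.array(st["ee_pos"]))
for k,p,z in [("slotL",(241,200),102),("slotR",(321,200),102),("capc",(278,192),124),("panL",(192,167),84),("panR",(368,165),84)]:
    P=onz(m,p,z); print(k,P,"tool",tl(P))
im=cv2.imread("pics/w1.png"); g=cv2.cvtColor(im,cv2.COLOR_BGR2GRAY)
for c in blobs(im[175:215,230:335],(0,0,0),(180,255,70),20): print(cv2.boundingRect(c+[[230,175]]))
print(g[188:204:3,262:296:2])
# knob from side + scene
s=cv2.imread("pics/side1.png"); cv2.imwrite("pics/crop2.png",cv2.hconcat([cv2.resize(s[120:220,190:330],None,fx=2.8,fy=2.8*1.5/1.5,interpolation=cv2.INTER_CUBIC),cv2.resize(cv2.imread("pics/scene1.png")[175:275,150:290],None,fx=2.8,fy=2.8,interpolation=cv2.INTER_CUBIC)]))
```

```text
slotL [ 389.5 -297.7  102. ] tool [ -7.1 -42.7 162.8]
slotR [ 408.9 -208.6  102. ] tool [ -7.   48.5 162.8]
capc [ 385.3 -253.4  124. ] tool [  6.4  -0.4 140.8]
panL [ 342.2 -347.3   84. ] tool [  28.5 -101.3  180.7]
panR [ 383.8 -145.7   84. ] tool [ 30.9 104.5 180.9]
(241, 182, 79, 28)
[[239 239 238 239 214  61  38 217 255  82  38 196 240 238 237 236 240]
 [238 238 238 239 238  89  40 218 255  83  39 161 238 239 237 236 239]
 [239 239 240 240 229  73  41 185 255  82  40 159 239 238 239 238 241]
 [152 158 139 117 114  46  41 180 255 102  41  66  99  81  81  79  68]
 [ 38  40  45  49  46  37  41 179 255 112  41  37  47  40  41  42  41]
 [149 149 149 149 141  55  37 124 246  76  35  71 144 150 149 148 147]]
```

View pics/crop2.png

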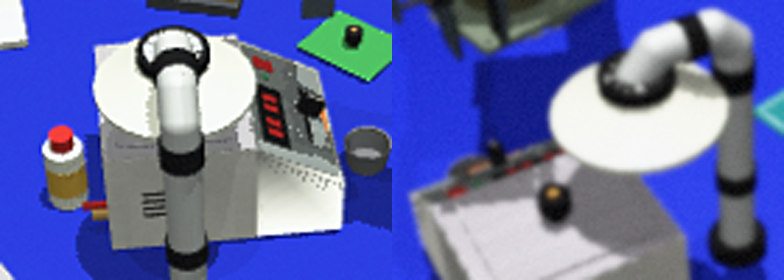

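```bash
python3 -m jog '{"jaw":[40,40,40,40,40,40,40,40],"slide":[[0.2,0,0.8],[0,0,0.8],[0,0,0.8],[0,0,0.8],[0,0,0.8],[0,0,0.8],[0,0,0.33],[0,0,0]],"spin":[0,0,0,0,0,0,0,0]}' && python3 -m jog '{"jaw":[20,20,20,20,20,20,20],"slide":[[0,0,0],[0,0,0],[0,0,0],[0,0.4,0],[0,0.4,0],[0,0.3,0],[0,0,0]],"spin":[0,0,0,0,0,0,0]}' 10
```

```text
time_s: 3.55
ee_pos: [385.2, -253.1, 110.2]
ee_rot: [179.9, -0.1, 167.7]
force: [0.3, -0.7, 0.7]
gripper_width: 39.9
gripper_force: 0.0
time_s: 4.25
ee_pos: [393.0, -220.4, 111.2]
ee_rot: [180.0, 0.0, 167.7]
force: [-0.1, 0.5, -0.0]
gripper_width: 20.3
gripper_force: 0.0
```

```bash
python3 -m jog '{"jaw":[20,20,20],"slide":[[0,0.2,0],[0,0.2,0],[0,0,0]],"spin":[0,0,0]}'; python3 -m jog '{"jaw":[20,20],"slide":[[0,0.1,0],[0,0,0]],"spin":[0,0]}'
```

```text
time_s: 4.55
ee_pos: [394.3, -214.3, 111.1]
ee_rot: [-179.4, -0.0, 167.9]
force: [-7.2, -19.1, -2.1]
gripper_width: 21.5
gripper_force: 10.0
time_s: 4.75
ee_pos: [394.8, -211.9, 111.0]
ee_rot: [-179.4, -0.0, 167.9]
force: [-6.7, -18.6, -0.9]
gripper_width: 26.9
gripper_force: 10.0
```

```bash
python3 -m jog '{"jaw":[40,40,40,40,40,40,40,40,40,40],"slide":[[0,-0.5,0],[0,0,0],[0,0,0],[0,0,-1],[0,0,-1],[0,0,-1],[0,0,-1],[0,0,-1],[0,0,0],[0,0,0]],"spin":[0,0,0,0,0,0,0,0,0,0]}'
python3 - <<'E'
from h import *
np.set_printoptions(precision=1,suppress=True)
m,im=grab("wrist","w2.png")
for c in blobs(im[160:235,200:340],(0,0,0),(180,255,70),20): print(cv2.boundingRect(c+[[200,160]]))
r=np.where(cv2.cvtColor(im,cv2.COLOR_BGR2GRAY)[180:215,200:345].min(0)<80)[0]+200; 
k=cv2.cvtColor(im,cv2.COLOR_BGR2GRAY)[150:232,200:345]<70; print([(200+i,int(n)) for i,n in enumerate(k.sum(0))][::4])
from scipy.optimize import least_squares
for n,(u0,u1,v0,v1) in (("scene",(195,285,190,245)),("side",(215,290,125,180))):
    m,im=grab(n); hsv=cv2.cvtColor(im,cv2.COLOR_BGR2HSV)
    print(n,[tuple(int(x) for x in hsv[v,u]) for u,v in ((225,222),(240,232),(240,240),(258,222),(232,150),(245,166),(245,173),(270,160))])
    np.set_printoptions(linewidth=250)
    cu=240 if n=="scene" else 235; print(im[v0:v1+10:1,cu].tolist()[25:])
E
```

```text
time_s: 5.75
ee_pos: [392.8, -221.2, 261.0]
ee_rot: [180.0, 0.0, 167.6]
force: [0.1, -0.3, 0.0]
gripper_width: 40.1
gripper_force: 0.0
(219, 219, 121, 16)
(211, 187, 80, 28)
(200, 226, 4, 9)
[(200, 6), (204, 0), (208, 0), (212, 4), (216, 4), (220, 3), (224, 8), (228, 12), (232, 16), (236, 18), (240, 17), (244, 19), (248, 17), (252, 18), (256, 18), (260, 21), (264, 21), (268, 21), (272, 21), (276, 40), (280, 23), (284, 32), (288, 25), (292, 17), (296, 17), (300, 16), (304, 16), (308, 16), (312, 16), (316, 28), (320, 30), (324, 28), (328, 20), (332, 6), (336, 1), (340, 0), (344, 0)]
scene [(30, 3, 247), (90, 1, 247), (118, 141, 194), (36, 5, 247), (117, 217, 229), (117, 210, 232), (117, 212, 232), (117, 210, 232)]
[[204, 215, 213], [233, 238, 237], [242, 246, 244], [244, 247, 246], [245, 248, 246], [245, 247, 246], [245, 247, 246], [245, 247, 246], [245, 247, 246], [246, 247, 246], [246, 248, 247], [246, 248, 246], [246, 248, 246], [246, 248, 246], [246, 247, 246], [247, 247, 246], [247, 247, 246], [247, 247, 246], [247, 246, 245], [240, 240, 239], [209, 209, 207], [180, 152, 150], [20
[... 404 characters left out ...]
130), (50, 3, 250)]
[[240, 249, 247], [240, 249, 247], [241, 250, 247], [242, 250, 247], [242, 250, 247], [242, 250, 247], [242, 250, 247], [243, 250, 247], [244, 250, 247], [245, 250, 247], [245, 250, 248], [245, 250, 247], [245, 250, 247], [245, 250, 248], [247, 251, 249], [250, 254, 251], [224, 235, 229], [108, 120, 115], [123, 124, 123], [126, 124, 125], [125, 124, 124], [121, 122, 121], [105, 106, 104], [127, 126, 126], [128, 127, 126], [125, 124, 123], [118, 118, 118], [126, 134, 131], [117, 124, 121], [115, 124, 122], [116, 124, 121], [116, 123, 122], [117, 124, 123], [118, 125, 123], [118, 125, 124], [118, 125, 123], [115, 123, 122], [117, 125, 123], [116, 124, 122], [116, 124, 122]]
```

```bash
cat > hood.py <<'E'
from h import *
from scipy.optimize import least_squares
np.set_printoptions(precision=1,suppress=True,linewidth=200)
arcs={}
for n,seed,lo in (("scene",(225,222),(195,290,185,245)),("side",(232,150),(215,290,125,180))):
    m,im=grab(n); u0,u1,v0,v1=lo; k=(im.min(2)>190).astype(np.uint8); 
    q=np.zeros_like(k); q[v0:v1,u0:u1]=k[v0:v1,u0:u1]
    _,lab=cv2.connectedComponents(q); q=(lab==lab[seed[1],seed[0]]).astype(np.uint8)
    c=max(cv2.findContours(q,cv2.RETR_EXTERNAL,cv2.CHAIN_APPROX_NONE)[0],key=cv2.contourArea)[:,0].astype(float)
    arcs[n]=(m,c); print(n,cv2.boundingRect(c.astype(np.int32)))
for h in (245,250,255,260,265):
    out=[]
    for n,(m,c) in arcs.items():
        w=np.array([onz(m,p,h)[:2] for p in c]); cam=ray(m,0,0)[0][:2]
        f=lambda x:np.hypot(*(w-x[:2]).T)-x[2]
        x=np.array([575,-187,85.])
        for it in range(4):   # keep near-camera half, reject outliers
            d=(cam-x[:2])/np.linalg.norm(cam-x[:2]); rel=w-x[:2]; s=(rel@d>-10)&(abs(np.hypot(*rel.T)-x[2])<(15 if it<2 else 4))
            x=least_squares(lambda x:np.hypot(*(w[s]-x[:2]).T)-x[2],x).x
        far=w[(rel@d<-40)]; out+=[n,x,s.sum(),np.percentile(np.hypot(*(far-x[:2]).T)-x[2],[10,50,90])]
    print(h,*out)
E
python3 hood.py
```

```text
scene (207, 199, 63, 37)
side (223, 134, 22, 35)
245 scene [ 565.5 -184.1   83.9] 81 [-21.2  -3.1   1.4] side [ 572.1 -198.2   78.6] 28 [-13.7   6.2  18.5]
250 scene [ 570.4 -187.5   83.4] 81 [-16.9  -2.1   1.4] side [ 573.5 -192.5   78.2] 28 [-13.7   6.2  18.4]
255 scene [ 575.2 -190.8   82.9] 81 [-16.8  -2.1   1.4] side [ 578.5 -185.3   74. ] 26 [-9.6 10.4 21.4]
260 scene [ 580.  -194.2   82.3] 81 [-16.7  -2.1   1.4] side [ 579.8 -179.7   73.6] 26 [-9.6 10.4 21.3]
265 scene [ 584.8 -197.5   81.8] 81 [-16.6  -2.    1.4] side [ 583.1 -173.6   71.4] 25 [-10.9  11.7  22.1]
```

```bash
cat > k.py <<'E'
from h import *
np.set_printoptions(precision=1,suppress=True,linewidth=200)
m=env.camera_model("scene"); ms=env.camera_model("side")
ax=np.array([573,-189.]);
for z in (245,260,270,280,290,300):
    r=[]
    for mm in (m,ms):
        d=ray(mm,0,0)[0][:2]-ax; d/=np.linalg.norm(d)
        r+=[proj(mm,[*ax,z]),proj(mm,[*(ax+34*d),z]),proj(mm,[*(ax-34*d),z])]
    print(z,*r)
for n in ("scene0","scene1"):
    im=cv2.imread(f"pics/{n}.png")[170:350,100:340]
    for c in blobs(im,(0,0,0),(180,255,70),10):
        p=cen(c)+[100,170]; print(n,p,cv2.boundingRect(c+[[100,170]]))
im=cv2.imread("pics/side1.png")[125:180,215:290]
for c in blobs(im,(0,0,0),(180,255,70),20): print("side",cen(c)+[215,125],cv2.boundingRect(c+[[215,125]]))
for z in (164,188): print("knob pred",proj(m,[554.5,-284,z]))
E
python3 k.py
```

```text
245 [238. 216.] [238.8 224.3] [237.3 208. ] [250.8 152. ] [251.2 159.7] [250.3 144.5]
260 [237.7 211.8] [238.4 220.1] [237.  203.8] [250.6 148.1] [251.  155.8] [250.1 140.6]
270 [237.4 208.9] [238.2 217.2] [236.7 201. ] [250.4 145.4] [250.9 153.2] [250.  137.9]
280 [237.2 206. ] [237.9 214.3] [236.4 198.1] [250.2 142.8] [250.7 150.5] [249.8 135.3]
290 [236.9 203.1] [237.6 211.4] [236.2 195.2] [250.1 140.1] [250.5 147.8] [249.6 132.6]
300 [236.6 200.2] [237.4 208.4] [235.9 192.3] [249.9 137.3] [250.4 145.1] [249.5 129.8]
scene0 [323.9 234.5] (304, 221, 36, 30)
scene0 [305.4 182.9] (288, 170, 33, 35)
scene0 [189.6 173.8] (174, 170, 34, 10)
scene0 [273.5 262.9] (263, 253, 21, 18)
scene0 [237.3 206.3] (224, 193, 27, 20)
scene0 [278.1 177.3] (273, 170, 11, 18)
scene0 [212.3 306. ] (204, 300, 17, 13)
scene0 [272.1 203.9] (265, 198, 14, 12)
scene0 [208.4 248.4] (203, 242, 11, 13)
scene0 [272.3 241.2] (265, 236, 15, 10)
scene0 [258.2 188.2] (253, 181, 11, 15)
scene0 [304.7 317.5] (302, 313, 7, 8)
scene0 [110.7 261.4] (107, 257, 7, 8)
scene0 [187.  230.5] (185, 227, 6, 8)
scene0 [180.8 290.2] (178, 284, 6, 12)
scene1 [323.9 234.5] (304, 221, 36, 30)
scene1 [182.2 176.1] (159, 170, 49, 24)
scene1 [237.1 206.1] (224, 194, 28, 19)
scene1 [273.4 263.9] (264, 255, 19, 16)
scene1 [212.3 306. ] (204, 300, 17, 13)
scene1 [272.1 203.9] (265, 198, 14, 12)
scene1 [208.3 248.4] (202, 241, 12, 14)
scene1 [258.2 188.2] (253, 181, 11, 16)
scene1 [272.6 241.4] (267, 237, 12, 9)
scene1 [187.  232.3] (181, 226, 11, 13)
scene1 [149.  173.3] (145, 170, 10, 11)
scene1 [304.8 317.4] (302, 313, 7, 8)
scene1 [110.5 261.4] (107, 258, 7, 7)
scene1 [174.9 237. ] (172, 233, 8, 8)
scene1 [212.1 179.9] (206, 173, 19, 11)
scene1 [180.9 290.4] (178, 284, 6, 13)
scene1 [199.2 231.6] (194, 230, 10, 5)
side [251.8 140.8] (239, 129, 26, 21)
side [254.4 176. ] (246, 169, 17, 11)
side [285.  158.5] (281, 150, 9, 22)
knob pred [208.6 250.4]
knob pred [207.6 244.2]
```

```bash
python3 -m jog '{"jaw":[60,60,60,60,60,60,60,60,60,60],"slide":[[0,-1,0],[0,-1,0],[0,-1,0],[0,0,0],[0,0,0],[0,0,0],[0,0,0],[0,0,0],[0,0,0],[0,0,0]],"spin":[0,0,0,1,1,1,1,1,1,1]}' && python3 -m jog '{"jaw":[60,60,60,60,60,60,60,60,60,60],"slide":[[0,0,0],[0,0,0],[0,0,0],[0,0,0],[0,0,0],[-0.4,1,0],[-0.4,1,0],[-0.4,1,0],[0,1,0],[0,1,0]],"spin":[1,1,1,1,0.25,0,0,0,0,0]}' && python3 -m jog '{"jaw":[60,60,60],"slide":[[0,0.7,0],[0,0,0],[0,0,0]],"spin":[0,0,0]}'
python3 - <<'E'
from h import *
grab("wrist","w3.png")
E
```

```text
time_s: 7.0
ee_pos: [373.2, -309.7, 260.2]
ee_rot: [-180.0, -0.1, 111.3]
force: [-0.7, -0.2, 0.3]
gripper_width: 60.3
gripper_force: 0.0
time_s: 8.0
ee_pos: [513.0, -377.7, 259.7]
ee_rot: [-179.9, -0.1, 77.6]
force: [0.4, 0.1, 0.3]
gripper_width: 59.8
gripper_force: 0.0
time_s: 8.3
ee_pos: [532.2, -381.5, 259.8]
ee_rot: [-179.8, -0.1, 77.6]
force: [0.1, 0.2, 0.2]
gripper_width: 59.9
gripper_force: 0.0
```

View pics/w3.png

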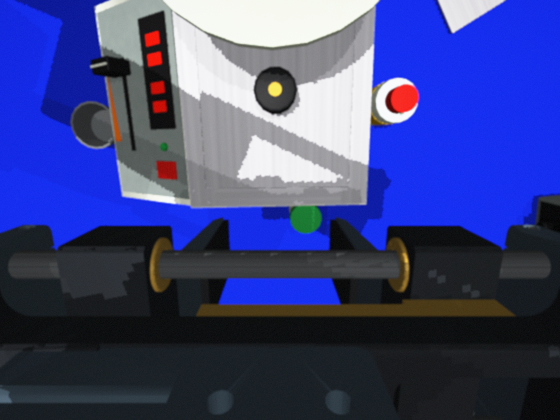

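The wrist view shows the knob at (275,90), the hood's lower edge at about (275,47), and the slider cap at (108,66) at its off end.

Run:
```python
from h import *
np.set_printoptions(precision=1,suppress=True,linewidth=200)
m=env.camera_model("wrist"); st=env.state(); T=R.from_euler("xyz",st["ee_rot"],degrees=True).as_matrix()
tl=lambda P:T.T@(P-np.array(st["ee_pos"]))
im=cv2.imread("pics/w3.png")
for c in blobs(im[60:125,240:310],(0,0,0),(180,255,70),100):
    (x,y),r=cv2.minEnclosingCircle(c); p=(x+240,y+60); P=onz(m,p,188); print("knob",p,r,P,tl(P))
for c in blobs(im[60:125,240:310],(20,100,150),(35,255,255),10):
    p=cen(c)+[240,60]; P=onz(m,p,189); print("brass",p,P,tl(P))
g=im.min(2); E=[]
for u in range(190,361,10):
    v=max(i for i in range(0,60) if g[i,u]>215); E.append((u,v+.5))
for z in (245,250):
    w=np.array([tl(onz(m,p,z))[:2] for p in E])
    from scipy.optimize import least_squares
    for r in (85,):
        x=least_squares(lambda x:np.hypot(*(w-x[:2]).T)-r,[200,0]).x; print(z,"hood centre tool",x,"rms",np.std(np.hypot(*(w-x).T)))
for u in (192,366): print("cleaner rear corner?",tl(onz(m,(u,205),150)))
```

```text
knob (275.0, 90.0) 23.537303924560547 [ 549.4 -284.   188. ] [98.9 -3.6 72.4]
brass [274.6  88.8] [ 549.2 -283.3  189. ] [99.6 -3.9 71.4]
245 hood centre tool [194.8 -13.6] rms 6.888551335770918
250 hood centre tool [193.7 -13.6] rms 6.622668942124241
cleaner rear corner? [ -0.4 -84.5 110.5]
cleaner rear corner? [ -0.4  83.3 110.2]
```

Run:
```python
from h import *
np.set_printoptions(precision=1,suppress=True,linewidth=200)
m=env.camera_model("wrist"); st=env.state(); T=R.from_euler("xyz",st["ee_rot"],degrees=True).as_matrix()
tl=lambda P:T.T@(P-np.array(st["ee_pos"]))
im=cv2.imread("pics/w3.png"); g=im.min(2)
for z in (245,250):
    w=[]
    for u in range(190,361,14):
        d=np.diff(g[0:62,u].astype(int)); v=int(np.argmin(d))+1; w.append(tl(onz(m,(u,v),z))[:2])
    w=np.array(w); 
    from scipy.optimize import least_squares
    f=lambda x:np.hypot(*(w-x).T)-85
    x=least_squares(f,[194,-5],loss="soft_l1").x; print(z,x,f(x))
```

```text
245 [199.3  -5.1] [ 0.2  0.5 -0.2 -0.1 -0.3 -0.2  0.1 -0.4 -0.1 -0.1  0.2  0.4  0. ]
250 [198.2  -5.1] [-0.   0.4 -0.2 -0.1 -0.2 -0.1  0.3 -0.2 -0.  -0.   0.2  0.2 -0.2]
```

```bash
python3 -m jog '{"jaw":[60,60,60,60,60,60,60,60,60],"slide":[[0.7,-0.13,0],[0.7,0,0],[0.7,0,0],[0.8,0,0],[0,0,0.7],[0,0,0.7],[0,0,0.5],[0,0,0.2],[0,0,0]],"spin":[0,0,0,0,0,0,0,0,0]}'
```

```text
time_s: 9.25
ee_pos: [546.4, -295.8, 197.7]
ee_rot: [-179.9, -0.0, 77.6]
force: [-0.7, -0.1, 0.5]
gripper_width: 59.8
gripper_force: 0.0
```

```bash
python3 -m jog '{"jaw":[60,60,60,60,60],"slide":[[0,0,0.15],[0,0,0.12],[0,0,0.1],[0,0,0],[0,0,0]],"spin":[0,0,0,0,0]}'
```

```text
time_s: 9.75
ee_pos: [547.7, -296.0, 187.0]
ee_rot: [180.0, 0.0, 77.6]
force: [0.7, 0.1, -0.1]
gripper_width: 60.1
gripper_force: 0.0
```

```bash
python3 -m jog '{"jaw":[60,60,60,60],"slide":[[0,-0.04,0.08],[0,0,0.05],[0,0,0],[0,0,0]],"spin":[0,0,0,0]}'; python3 -m jog '{"jaw":[60,60,60],"slide":[[0,0,0.06],[0,0,0.04],[0,0,0]],"spin":[0,0,0]}'
```

```text
time_s: 10.15
ee_pos: [546.4, -295.7, 183.0]
ee_rot: [180.0, -0.0, 77.6]
force: [-0.1, -0.0, 0.5]
gripper_width: 59.7
gripper_force: 0.0
time_s: 10.45
ee_pos: [546.3, -295.7, 179.8]
ee_rot: [-180.0, -0.0, 77.6]
force: [0.3, -0.8, -0.4]
gripper_width: 59.9
gripper_force: 0.0
```

```bash
python3 -m jog '{"jaw":[20,20,20,20,20,20,20],"slide":[[0,0,0],[0,0,0],[0,0,0],[0,0,0],[0,0,0],[0,0,0],[0,0,0]],"spin":[0,0,0,0,0,0,0]}' 30
```

```text
time_s: 11.15
ee_pos: [546.6, -295.8, 180.1]
ee_rot: [180.0, 0.0, 77.6]
force: [1.1, -0.7, 0.2]
gripper_width: 32.6
gripper_force: 30.0
```

```bash
python3 -m jog '{"jaw":[20,20,20,20,20],"slide":[[0,0,-0.05],[0,0,-0.1],[0,0,-0.1],[0,0,0],[0,0,0]],"spin":[0,0,0,0,0]}' 30
python3 - <<'E'
from h import *
grab("scene","scene2.png"); cv2.imwrite("pics/crop3.png",cv2.resize(cv2.imread("pics/scene2.png")[170:310,130:310],None,fx=4,fy=4,interpolation=cv2.INTER_CUBIC))
E
```

```text
time_s: 11.65
ee_pos: [546.4, -295.7, 187.6]
ee_rot: [180.0, -0.0, 77.6]
force: [-0.5, -0.7, -2.3]
gripper_width: 32.7
gripper_force: 30.0
```

View pics/crop3.png

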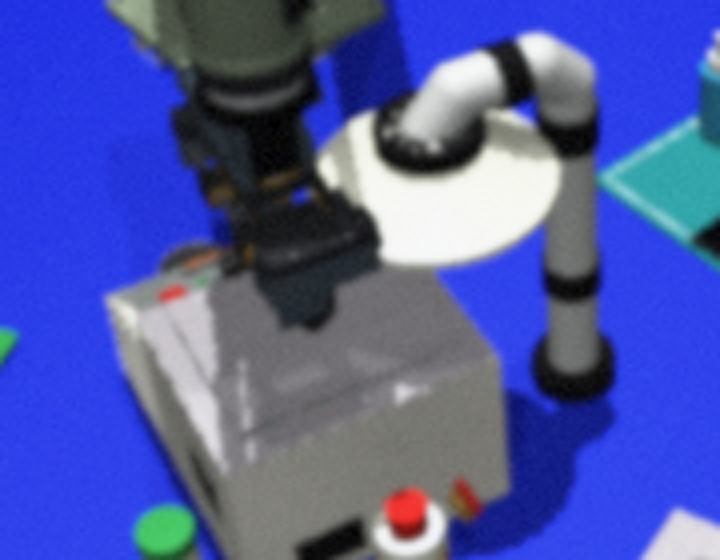

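```bash
python3 -m jog '{"jaw":[20,20,20,20,20,20,20,20],"slide":[[0,0,-0.1],[0,0,-0.15],[0,0,-0.2],[0,0,-0.2],[0,0,-0.2],[0,0,-0.15],[0,0,-0.1],[0,0,0]],"spin":[0,0,0,0,0,0,0,0]}' 35
```

```text
time_s: 12.5
ee_pos: [546.6, -295.8, 221.1]
ee_rot: [179.9, 0.0, 77.6]
force: [-0.5, 0.2, -2.2]
gripper_width: 32.5
gripper_force: 35.0
```

```bash
python3 -m jog '{"jaw":[20,20,20,20,20,20,20,20,20,20],"slide":[[0,-0.1,0],[0,-0.2,0],[0,-0.4,0],[0,-0.6,0],[0,-0.6,0],[0,-0.6,0],[0,-0.6,0],[0,-0.6,0],[0,-0.6,0],[0,-0.6,0]],"spin":[0,0,0,0,0,0,0,0,0,0]}' && python3 -m jog '{"jaw":[20,20,20,20,20,20,20,20,20,20],"slide":[[0,-0.5,0],[0,-0.5,0],[0,-0.3,0],[0.2,-0.1,-0.2],[0.4,0,-0.4],[0.6,0,-0.5],[0.6,0,-0.4],[0.6,0,-0.2],[0.6,0,0],[0.6,0,0]],"spin":[0,0,0,0,0,0,0,0,0,0]}'
```

```text
time_s: 13.5
ee_pos: [401.0, -263.5, 220.5]
ee_rot: [-180.0, -0.0, 77.6]
force: [0.5, 0.3, -2.4]
gripper_width: 32.9
gripper_force: 35.0
time_s: 14.5
ee_pos: [386.3, -148.2, 273.0]
ee_rot: [179.8, -0.0, 77.7]
force: [-0.3, 0.1, -1.7]
gripper_width: 32.6
gripper_force: 35.0
```

```bash
python3 -m jog '{"jaw":[20,20,20,20,20,20,20,20,20,20],"slide":[[0.6,0,0],[0.6,0,0],[0.6,0,0],[0.6,0,0],[0.6,0,0],[0.5,0,0],[0.3,0,0],[0.1,0,0],[0,0,0],[0,0,0]],"spin":[0,0,0,0,0,0,0,0,0.2,0.4]}' && python3 -m jog '{"jaw":[20,20,20,20,20,20,20,20,20,20],"slide":[[0,0,0],[0,0,0],[0,0,0],[0,0,0],[0,0,0],[0,0,0],[0,0,0],[0,0,0],[0,0,0],[0,0,0]],"spin":[0.6,0.8,0.8,0.8,0.8,0.8,0.8,0.8,0.8,0.8]}' && python3 -m jog '{"jaw":[20,20,20,20],"slide":[[0,0,0],[0,0,0],[0,0,0],[0,0,0]],"spin":[0.7,0.4,0.2,0]}'
```

```text
time_s: 15.5
ee_pos: [410.2, -35.7, 271.7]
ee_rot: [180.0, 0.0, 72.6]
force: [0.3, 0.4, -2.5]
gripper_width: 32.6
gripper_force: 35.0
time_s: 16.5
ee_pos: [410.1, -36.0, 271.7]
ee_rot: [180.0, -0.0, 10.0]
force: [0.6, -0.1, -1.6]
gripper_width: 32.4
gripper_force: 35.0
time_s: 16.9
ee_pos: [410.1, -35.8, 271.6]
ee_rot: [180.0, -0.0, -0.1]
force: [0.1, 0.1, -2.5]
gripper_width: 32.4
gripper_force: 35.0
```

```bash
python3 -m jog '{"jaw":[20,20,20,20,20,20,20,20,20,20],"slide":[[0,-0.1,0],[0,-0.3,0],[0,-0.5,0],[0,-0.7,0],[0,-0.7,0],[0,-0.7,0],[0,-0.7,0],[0.1,-0.7,0],[0.3,-0.7,0],[0.5,-0.7,0]],"spin":[0,0,0,0,0,0,0,0,0,0]}' && python3 -m jog '{"jaw":[20,20,20,20,20,20,20,20,20,20],"slide":[[0.6,-0.7,0],[0.6,-0.7,0],[0.6,-0.7,0],[0.6,-0.7,0],[0.6,-0.6,0],[0.6,-0.4,0],[0.6,-0.2,0],[0.5,-0.1,0],[0.3,0,0],[0.07,0,0]],"spin":[0,0,0,0,0,0,0,0,0,0]}' && python3 -m jog '{"jaw":[20,20,20],"slide":[[0,0,0],[0,0,0],[0,0,0]],"spin":[0,0,0]}'
python3 - <<'E'
from h import *
np.set_printoptions(precision=1,suppress=True)
m,im=grab("side","side2.png"); grab("scene","scene3.png")
z=env.state()["ee_pos"][2]
print(env.state()["ee_pos"],z)
m=env.camera_model("side")
for c in blobs(im[200:],(0,0,110),(180,60,255),600): c=c+[[0,200]]; print(cen(c),rect(m,c,z-27))
E
```

```text
time_s: 17.9
ee_pos: [436.5, 140.2, 271.8]
ee_rot: [-180.0, 0.0, 0.1]
force: [0.2, -0.1, -1.2]
gripper_width: 32.8
gripper_force: 35.0
time_s: 18.9
ee_pos: [589.6, 262.0, 270.9]
ee_rot: [180.0, 0.0, 0.0]
force: [-0.1, -0.7, -2.9]
gripper_width: 32.5
gripper_force: 35.0
time_s: 19.2
ee_pos: [588.6, 261.5, 271.9]
ee_rot: [-180.0, -0.0, 0.0]
force: [-0.6, -0.2, -1.9]
gripper_width: 32.7
gripper_force: 35.0
[588.8 261.5 272. ] 271.9509295237942
[ 19.9 309.9] ((1204.318115234375, 108.81718444824219), (100.7369384765625, 647.1791381835938), 2.5799717903137207)
[ 62.4 321.9] ((1116.3995361328125, 142.386962890625), (631.3665161132812, 70.96356201171875), 89.9988784790039)
[287.9 281.1] ((590.0875244140625, 260.0645751953125), (184.57818603515625, 134.30043029785156), 0.7853666543960571)
[182.3 228.9] ((818.952880859375, 40.6607780456543), (80.25641632080078, 98.79229736328125), 18.901710510253906)
```

View pics/side2.png

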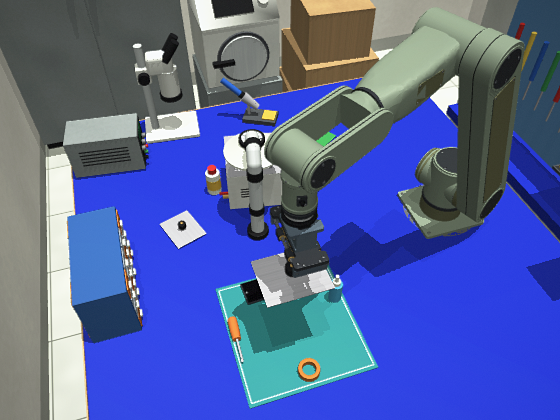

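The side view shows the lid level in the gripper at (290,275), over the gap between phone, tape, dropper and screwdriver. I lower it now.

```bash
python3 -m jog '{"jaw":[20,20,20,20,20,20,20,20,20,20],"slide":[[0,0,0.3],[0,0,0.6],[0,0,0.8],[0,0,0.8],[0,0,0.8],[0,0,0.8],[0,0,0.8],[0,0,0.6],[0,0,0.4],[0,0,0.2]],"spin":[0,0,0,0,0,0,0,0,0,0]}' && python3 -m jog '{"jaw":[20,20,20,20,20,20,20,20,20,20],"slide":[[0,0,0.2],[0,0,0.2],[0,0,0.2],[0,0,0.2],[0,0,0.2],[0,0,0.1],[0,0,0.1],[0,0,0.1],[0,0,0.1],[0,0,0]],"spin":[0,0,0,0,0,0,0,0,0,0]}'
```

```text
time_s: 20.3
ee_pos: [588.5, 261.3, 87.1]
ee_rot: [180.0, 0.1, -0.0]
force: [0.9, 0.4, -2.7]
gripper_width: 32.6
gripper_force: 35.0
time_s: 21.3
ee_pos: [589.0, 261.5, 46.1]
ee_rot: [180.0, 0.0, -0.0]
force: [0.1, -0.0, -1.7]
gripper_width: 32.5
gripper_force: 35.0
```

```bash
python3 -m jog '{"jaw":[20,20,20,20,20],"slide":[[0,0,0.05],[0,0,0.05],[0,0,0.05],[0,0,0],[0,0,0]],"spin":[0,0,0,0,0]}'; python3 -m jog '{"jaw":[20,20,20,20],"slide":[[0,0,0.05],[0,0,0.03],[0,0,0],[0,0,0]],"spin":[0,0,0,0]}'
```

```text
time_s: 21.8
ee_pos: [589.3, 261.6, 42.1]
ee_rot: [-180.0, -0.0, -0.0]
force: [0.5, 0.8, -1.6]
gripper_width: 32.8
gripper_force: 35.0
time_s: 22.2
ee_pos: [589.5, 261.7, 41.1]
ee_rot: [-180.0, -0.1, 0.0]
force: [-1.9, -1.6, 5.7]
gripper_width: 32.7
gripper_force: 35.0
```

Contact with the mat. Release, then rise.

```bash
python3 -m jog '{"jaw":[36,40,46,52,60,70,70,70],"slide":[[0,0,0],[0,0,0],[0,0,0],[0,0,0],[0,0,0],[0,0,0],[0,0,0],[0,0,0]],"spin":[0,0,0,0,0,0,0,0]}' && python3 -m jog '{"jaw":[70,70,70,70,70,70,70,70,70,70],"slide":[[0,0,-0.2],[0,0,-0.5],[0,0,-0.8],[0,0,-1],[0,0,-1],[0,0,-1],[0,0,-1],[-0.7,0,-0.5],[-0.7,0,0],[-0.7,0,0]],"spin":[0,0,0,0,0,0,0,0,0,0]}' && python3 -m jog '{"jaw":[70,70,70,70,70,70],"slide":[[-0.9,0.9,0],[-0.9,0.9,0],[-0.9,0.9,0],[0,0,0],[0,0,0],[0,0,0]],"spin":[0,0,0,0,0,0]}'
python3 - <<'E'
from h import *
np.set_printoptions(precision=1,suppress=True)
m,im=grab("side","side3.png")
m2,im2=grab("scene","scene4.png")
for c in blobs(im[220:],(0,0,110),(180,60,255),600)[:5]: c=c+[[0,220]]; print(cen(c),rect(m,c,15))
cv2.imwrite("pics/crop4.png",cv2.hconcat([cv2.resize(im[120:420,180:400],(400,545)),cv2.resize(im2[170:320,120:230],(400,545),interpolation=cv2.INTER_CUBIC)]))
E
```

```text
time_s: 23.0
ee_pos: [589.3, 261.6, 39.7]
ee_rot: [-180.0, -0.0, 0.0]
force: [-0.6, -0.3, -0.5]
gripper_width: 70.0
gripper_force: 0.0
time_s: 24.0
ee_pos: [525.8, 261.7, 221.0]
ee_rot: [-179.9, -0.1, -0.0]
force: [0.6, -0.6, -0.1]
gripper_width: 70.0
gripper_force: 0.0
time_s: 24.6
ee_pos: [446.3, 181.3, 220.2]
ee_rot: [-180.0, -0.1, 0.0]
force: [0.3, 0.1, -0.1]
gripper_width: 69.7
gripper_force: 0.0
[ 19.7 319.9] ((1290.9364013671875, -32.1561279296875), (117.95954895019531, 703.842041015625), 2.579972505569458)
[ 62.8 331.8] ((1181.4112548828125, 8.202972412109375), (686.2697143554688, 87.56668090820312), 89.99885559082031)
[289.9 325.2] ((601.23193359375, 260.37115478515625), (163.91604614257812, 134.29910278320312), 0.7421448826789856)
[182.3 230.9] ((814.5510864257812, -163.67054748535156), (98.65190887451172, 121.90660858154297), 18.90167999267578)
```

View pics/crop4.png

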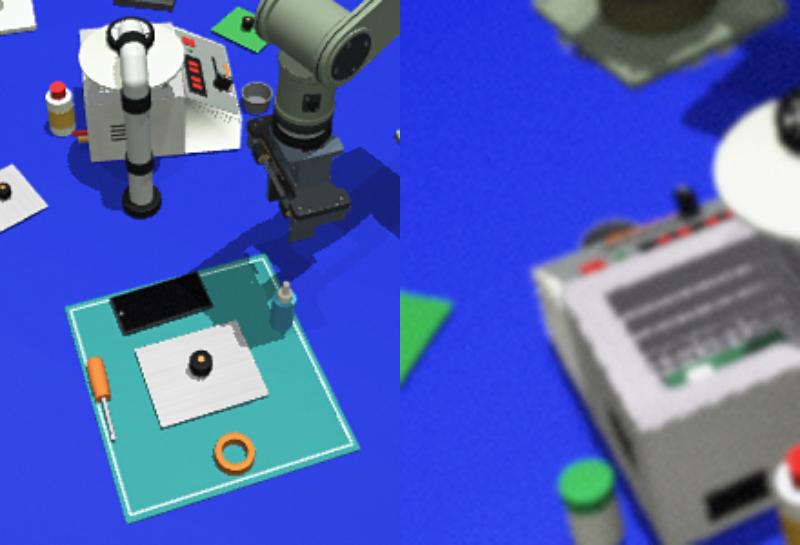

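The picture shows the lid flat, knob up, mid-mat (left half, (200,375)), with the bystanders in place, the tank open and the slider at its end stop. Handing in.

```bash
python3 -c "
from workcell import env
print(env.job_done())"
```

```text
the job is handed in; nothing more can be done
None
```

I pushed the power slider to its off end stop, then lifted the lid off by its knob and set it down flat, knob up, near the middle of the mat. Forces stayed low near the hood, nothing else looked moved, and the job was handed in at about 25 s; the judge gave no verdict.

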